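# Unlock the battery fan and hold its boost dial

### The job

Fit the aluminium key over the bar-shaped head of the captive screw on top of the battery fan's base, turn the screw clockwise with the key all the way to its stop, and leave the key standing fitted on the screw. Only then press the tab of the fan's spring-return dial down past its first two clicks to the third, and finish while still holding it down there with the fingers. Do not turn the screw with the fingers, and leave the other things on the crate where they are.

Things in the scene. Friction and masses are not known exactly. Their poses are not given: they have to be found in the camera images.
- fan: Battery fan fixed on an upturned pine crate (crate top 70 mm above the work surface). Origin: underside centre of its white base, 150 (x) by 260 (y) by 50 mm high. At (-35, 85) mm a neck and round caged head, 140 mm across, 50 mm thick along x, centre 185 mm up; at (40, -55) mm the captive screw; at the -y end the dial. Yaw varies by 0.35 rad either way.
- screw (a joint): Angle of the captive screw in rad: starts between 0 and 0.2, grows when turned clockwise seen from above, hard stop at 1.2. Stiff (friction about 0.04 N m), no spring: it stays where it is left. At value q the bar head points along the fan's x axis turned by -q about vertical.
- screw_head (a point): Foot of the screw's bar head, on the screw's axis, 52 mm above the fan's underside; x axis along the bar, turns with it. Steel bar 22 mm long, 5 mm thick, 11 mm high from this point, rounded top edge. A flat aluminium plate, 52 mm across, surrounds it at this point's height.
- key: Loose aluminium key, about 70 g, standing upright on the crate. Origin: centre of underside, z up. Socket 36 (x) by 23 (y) by 20 mm high, slot in its underside 28 (x) by 9 (y), 12 mm deep. Above it a flat wing to grip: 34 (x) by 12 mm (y), 20 to 58 mm up. Fitted: underside on the plate, origin at screw_head, x along the bar (either way round), play about 0.19 rad each way.
- dial (a joint): Angle of the dial in rad: 0 at rest (tab up), grows as the tab is pressed down; clicks at 0.3, 0.6 and 0.9 (the third), hard stop at 0.97. A spring always returns it to 0 when let go, from the third click too; pressing on the tab takes about 2 to 10 N, rising and falling at each click.
- dial_press (a point): Point on the top face of the tab to press down on, 50 mm from the dial's axis; it moves with the tab, from about 66 mm above the crate top at rest to about 23 mm above it at the third click.
- hanger: White plastic hanger folded flat, 310 mm long, 12 mm high, lying near the robot's edge of the crate. Origin: underside centre. Bystander.
- phone_rest: Wooden phone rest, 85 by 75 mm, 98 mm high. Origin: underside centre. Bystander.
- cup: Steel cup, 74 mm across, 95 mm high, with two green pens up to 155 mm. Origin: underside centre. Bystander.
- tin: Flat round steel tin, 100 mm across, 22 mm high. Origin: underside centre. Bystander.
- torch: Black hand torch lying along its x, 120 mm long, 28 mm thick. Origin: under its middle, at crate height. Bystander.
- notebook: Notebook, 140 by 100 mm, 16 mm thick. Origin: underside centre. Bystander.
- carton: Small carton, 70 by 50 mm, 55 mm high. Origin: underside centre. Bystander.
- dial_axis (a point): Middle of the dial's axis. Black tab, 24 mm wide (fan's x), 6 mm thick, ends 62 mm from the dial's axis. This point is on that axis, which runs along the fan's x at (0, -130) mm, 42 mm up in the fan's frame. The tab points to the fan's -y, 0.45 rad above level at joint value 0, 0.45 rad below level at the third click. Drum radius 18 mm; grey cheeks of 30 mm radius on both sides of it.
Not all that is in view belongs to the job. Several things have the shape of the key; the one meant has the colours described above.

How it is judged:
By the outcome, as a careful person would: the job done as asked, in the order asked, and still so for the second after the job is handed in, while the arm keeps its last pose, push and grip.
It also fails if it takes over 51 s, if anything falls off the work surface, if the arm or the gripper's body presses on something with over 40 N, if the wrist force passes 120 N, or if a joint passes its speed limit or range.

### The arm

A 6-joint arm with a two-finger parallel gripper is mounted at the origin on the work surface. World frame = base frame: x ahead of the robot, y to its left, z up, the work surface at z = 0. Lengths are in m, angles in rad, forces in N, time in s.
With the tool pointing down it reaches from about 0.275 to 0.775 m from the base axis. Payload 14.6 kg.
Tool frame: the origin (TCP) lies midway between the tips of the shut fingers; the grasp point (between the pads) lies manip.hold_point_z behind it (manip.hold_point_z is the distance from the TCP to the grasp point, in m); z points along the fingers, y is the line along which they close (so a half turn about z gives the same grasp; the last joint's range is limited). The gripper opens to 85 mm and grips with 20 to 120 N. Pads are 22 mm wide; open, the fingers measure 114 mm over their backs; the gripper's body (76 mm by 85 mm) begins 54 mm behind the grasp point. The pads swing forward as they close: fully open they stand 13 mm farther back than shut.
Start: joints at [1.159, 0.263, -0.048, 1.259, 0, 1.415], TCP at [0.133, 0.508, 0.231] pointing down, gripper open.
Joint ranges: [-2.65, 2.65], [-0.89, 1.7], [-1.18, 1.37], [-2.13, 2.11], [-1.35, 1.29], [-3.14, 3.14]. Speed limits (rad/s): [1.89, 1.89, 2.57, 2.79, 3.14, 3.14].

### API

Orientations are given as a unit quaternion [w, x, y, z].
In Python, from cell import manip gives the robot as it stands. The module is installed in compiled form; this text tells all that it offers.
- The arm moves only by the tool move_arm, never from a script. Its argument "moves" is a list of rows, each a list of 7 numbers: the shift along the world's x, y, z in units of 25 mm (1.0 is 25 mm), then the turn, a rotation vector about the world's x, y, z in rad, then the opening in per cent of the stroke, from 0 (shut) to 100 (fully open). In form: [[x, y, z, wx, wy, wz, fingers], ...]. A call has 1 to 10 rows; each row shifts and turns the commanded pose from where the row before left it; what a row does not reach is not made up. A row lasts 1/8 s, in which the tool goes at most 62.5 mm and 10.7 degrees, less where a joint would pass 70% of its speed; a pose out of reach is approached as far as the arm can. A call is refused whole if a number of a shift passes 1 or a number of a turn 0.188, either way. A call with a gripper value outside its range is refused whole. The fingers move at their own pace and stop on an object; "force" is the grip in N (left out, the last holds). Time passes only in rows, so rows that do not move let the fingers close. It gives the time, the measured TCP pose, the force, the opening and the grip force at its end, in the units of the state.
- manip.observe(): the state, without advancing time (a new reading comes with each control period).
- manip.grab_frame(name): name is "side" or "top" or "wrist"; returns the picture (400x640x3 uint8, red, green, blue); there is no depth.
- manip.camera_model(name): a dict with "mtx" (3x3 intrinsics, pixels), "xyz" and "orientation" of the camera in the world; the wrist camera has in their place "mount" (4x4, takes a point from camera to tool coordinates, whose origin is the TCP and whose axes are the flange's). Camera axes: x right, y down, z forward; pixel columns grow to the right and rows downward; lengths in m; the calibration is good to about 2 mm. A picture is of the moment at which its call begins: read the wrist's pose just before it. camera_model takes no time and is no camera call.
- manip.hand_in(): hands the job in; it is judged then, once.
The state is a dict: "t": time; "joint_pos": joint angles; "qd": joint speeds; "effort": joint torques, N m; "eef_pos": TCP position; "eef_rot": TCP orientation; "ft_force": force on the tool from outside, world axes, zero at the start; "wrist_torque": the same for the moment, N m; "width": opening from 0.0 (shut) to 1.0 (fully open); "grasp_force": force on a finger pad.
Only numpy, scipy, OpenCV 4.12 (cv2) and the standard library are available. Lean on these libraries where they do the work, as an engineer would, in place of code of your own. Each camera call takes 0.05 s, during which the arm holds its last target. There are 200 camera calls.

## Working session

There is one attempt and no reset: what is moved stays moved. The work goes in short steps, Python scripts to look and compute and a tool call to move; the robot and the scene stay as the last step left them, time stands still between calls to the robot, and variables do not carry over. Pictures are saved under pics/ and viewed, at most 10 in all, crops included, and the job is handed in when it is done.

Besides the shell and the picture viewer there is one more tool, called as name(argument=value, ...) on one line, values as JSON. move_arm: Moves the arm, as the interface text tells. Its arguments: {"type":"object","properties":{"moves":{"type":"array"},"force":{"type":"number"}},"required":["moves"]}

```bash
mkdir -p pics
cat > h.py <<'E'
from cell import manip
import numpy as np, cv2
from scipy.spatial.transform import Rotation as R
def q2R(q): return R.from_quat([q[1],q[2],q[3],q[0]]).as_matrix()
def cam(n,s=None):
    m=manip.camera_model(n); K=np.array(m["mtx"])
    if n=="wrist":
        s=s or manip.observe(); T=np.eye(4); T[:3,:3]=q2R(s["eef_rot"]); T[:3,3]=s["eef_pos"]
        C=T@np.array(m["mount"]); return K,C[:3,:3],C[:3,3]
    return K,q2R(m["orientation"]),np.array(m["xyz"])
def snap(n,f):
    s=manip.observe(); im=manip.grab_frame(n); cv2.imwrite("pics/"+f,cv2.cvtColor(im,cv2.COLOR_RGB2BGR)); return cam(n,s)
def ray(c,u,z):
    K,Rm,t=c; d=Rm@np.linalg.solve(K,[u[0],u[1],1]); return t+d*(z-t[2])/d[2]
def proj(c,p):
    K,Rm,t=c; q=K@(Rm.T@(np.array(p)-t)); return q[:2]/q[2]
E
python3 - <<'E'
from h import *
for n in("top","side","wrist"):
    c=snap(n,n+"0.png"); print(n,c[2].round(3),c[1].round(2).tolist(),c[0][0,0])
s=manip.observe();print(s, manip.hold_point_z)
E
```

```text
top [ 0.413 -0.061  1.201] [[0.03, -1.0, 0.07], [-1.0, -0.03, 0.0], [-0.0, -0.07, -1.0]] 400.13335829255715
side [ 0.37  -1.157  0.752] [[0.99, -0.04, 0.11], [-0.11, -0.5, 0.86], [0.02, -0.86, -0.5]] 446.17132966393797
wrist [0.057 0.528 0.373] [[0.25, 0.92, 0.3], [0.97, -0.24, -0.08], [-0.0, 0.31, -0.95]] 280.5684443372166
{'t': 0.15, 'joint_pos': array([ 1.15873505e+00,  2.63476136e-01, -4.87840934e-02,  1.25935888e+00,
       -2.09366238e-05,  1.41549440e+00]), 'qd': array([ 1.98821005e-03, -4.37265903e-04,  3.30879260e-03,  1.24913433e-03,
        2.56182383e-05,  1.55191991e-03]), 'effort': array([ 6.22391617e-04, -6.37826300e+01,  3.84647906e+01,  1.06212648e-02,
       -1.50713495e-04,  1.45923124e-06]), 'eef_pos': array([0.13325806, 0.50761189, 0.23090543]), 'eef_rot': array([-1.05095493e-04,  1.28027304e-01,  9.91770558e-01, -3.97879536e-04]), 'ft_force': array([ 0.63543544,  0.76978992, -0.08184997]), 'wrist_torque': array([0.06194497, 0.00723275, 0.03286269]), 'grasp_force': 0.0, 'width': 0.9980032085207494} 0.0187
```

View pics/top0.png

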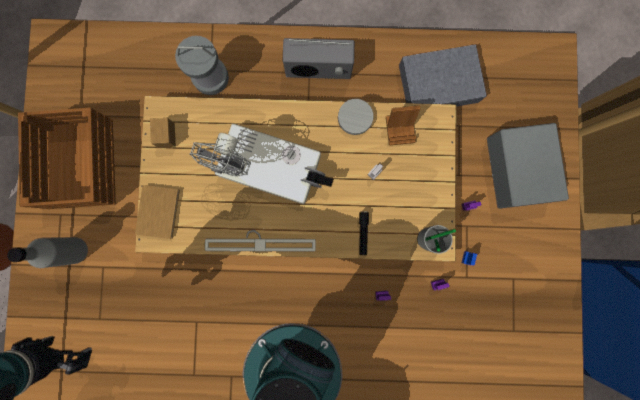

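View pics/side0.png

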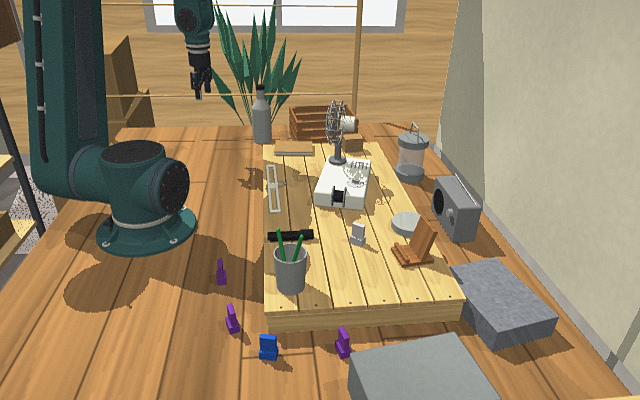

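The top view shows the fan base at about (270,163), with its dial tab at (320,178). The key-shaped things are silver (376,172) on the crate, purple (471,205), (440,285) and (383,296), and blue (470,258). Only the silver one is bare aluminium and stands on the crate, so it is the key. I'll confirm this in one crop.

Run:
```python
import cv2, numpy as np
a=cv2.imread("pics/top0.png")[115:215,205:405]
b=cv2.imread("pics/side0.png")[145:255,300:380]
a=cv2.resize(a,None,fx=4,fy=4,interpolation=cv2.INTER_CUBIC)
cv2.imwrite("pics/crop1.png",a)
from h import *
c=cam("top")
# base rect corners
for u in [(229,124),(322,150),(306,203),(215,175)]: print(u,ray(c,u,.12).round(4))
for u in [(376,172)]: print(ray(c,u,.12).round(4),ray(c,u,.09))
```

```text
(229, 124) [0.7029 0.1887 0.12  ]
(322, 150) [ 0.6378 -0.0687  0.12  ]
(306, 203) [ 0.4913 -0.0293  0.12  ]
(215, 175) [0.5608 0.2206 0.12  ]
[ 0.5813 -0.2173  0.12  ] [ 0.5859243  -0.22163886  0.09      ]
```

View pics/crop1.png

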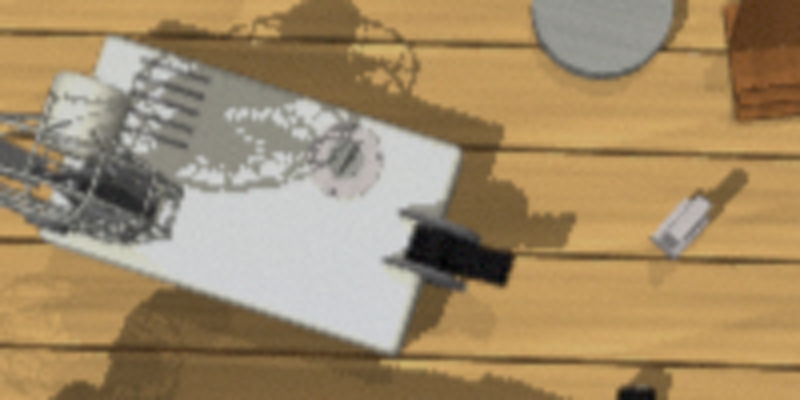

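The crop confirms it: the silver key's wing top is near crop (688,212) and its socket near (680,228). The screw plate is at crop (347,160). The dial tab ends near crop (512,268).

Run:
```python
from h import *
c=cam("top")
o=lambda a,b:(205+a/4-.4,115+b/4-.4)
P=[ray(c,o(*u),.12)[:2] for u in [(105,38),(462,150),(396,353)]]
M=[(75,130),(75,-130),(-75,-130)]
M=np.array(M)/1e3;P=np.array(P)
from scipy.optimize import least_squares
f=lambda p:((R.from_euler('z',p[2]).as_matrix()[:2,:2]@M.T).T+p[:2]-P).ravel()
r=least_squares(f,[.6,.08,-.3]);print(r.x.round(4),(r.fun*1e3).round(1))
T=lambda a,b:R.from_euler('z',r.x[2]).as_matrix()[:2,:2]@np.array([a,b])/1e3+r.x[:2]
print("screw",T(40,-55),ray(c,o(347,160),.122)[:2],"head",T(-35,85),"press",T(0,-175), "tabend",T(0,-186),ray(c,o(510,268),.139)[:2])
print("key",ray(c,o(688,214),.128), ray(c,o(681,226),.09))
for u in [(653,240),(686,196),(711,202),(675,258)]: print(ray(c,o(*u),.11)[:2])
```

```text
[ 0.5965  0.0809 -0.277 ] [ 1.5  1.9  1.3 -1.  -2.7 -0.8]
screw [0.6199344  0.01707393] [0.6223179  0.01455829] head [0.5860871  0.17224919] press [ 0.54863744 -0.08740929] tabend [ 0.54562872 -0.09798982] [ 0.54918539 -0.09779493]
key [ 0.5907056  -0.21756558  0.128     ] [ 0.58837372 -0.21837663  0.09      ]
[ 0.57499223 -0.19648761]
[ 0.60613519 -0.21860509]
[ 0.60244986 -0.23586862]
[ 0.56296988 -0.21181433]
```

move_arm(moves=[[0.6,-1,0.2,0,0,0,100],[0.6,-1,0.2,0,0,0,100],[0.6,-1,0.2,0,0,0,100],[0.6,-1,0.2,0,0,0,100],[0.6,-1,0.2,0,0,0,100],[0.6,-1,0,0,0,0,100],[0.6,-1,0,0,0,0,100],[0.6,-1,0,0,0,0,100],[0.6,-1,0,0,0,0,100],[0.6,-1,0,0,0,0,100]])

```text
t: 1.4
eef_pos: [0.2836, 0.2569, 0.2562]
eef_rot: [-0.0, 0.128, 0.992, -0.0]
ft_force: [-0.0, 1.5, 0.8]
width: 0.997
grasp_force: 0.0
```

move_arm(moves=[[0.6,-1,0,0,0,0,100],[0.6,-1,0,0,0,0,100],[0.6,-1,0,0,0,0,100],[0.6,-1,0,0,0,0,100],[0.6,-1,0,0,0,0,100],[0.6,-1,0,0,0,0,100],[0.6,-1,0,0,0,0,100],[0.6,-1,0,0,0,0,100],[0.6,-1,0,0,0,0,100],[0.6,-1,0,0,0,0,100]])

```text
t: 2.65
eef_pos: [0.4337, 0.0069, 0.2562]
eef_rot: [-0.0, 0.128, 0.992, 0.0]
ft_force: [0.2, 0.6, 0.3]
width: 1.001
grasp_force: 0.0
```

move_arm(moves=[[0.7,-1,0,0,0,-0.05,100],[0.7,-1,0,0,0,-0.05,100],[0.7,-1,0,0,0,-0.05,100],[0.7,-1,0,0,0,-0.05,100],[0.7,-1,0,0,0,-0.05,100],[0.7,-1,0,0,0,-0.05,100],[0.7,-1,0,0,0,-0.03,100],[0.7,-1,0,0,0,0,100],[0,0,0,0,0,0,100]])

```text
t: 3.78
eef_pos: [0.5739, -0.1936, 0.2552]
eef_rot: [-0.001, 0.29, 0.957, 0.0]
ft_force: [0.5, 0.6, -0.8]
width: 1.002
grasp_force: 0.0
```

Run:
```python
from h import *
c=snap("wrist","w1.png"); s=manip.observe(); print(s['eef_pos'].round(4),s['eef_rot'].round(4),s['joint_pos'].round(2),proj(c,[.59,-.2185,.09]))
```

```text
[ 0.5733 -0.1926  0.2555] [-6.000e-04  2.896e-01  9.572e-01  1.000e-04] [-0.46  0.4   0.23  1.4   0.    0.13] [310.91875777 203.03894169]
```

View pics/w1.png

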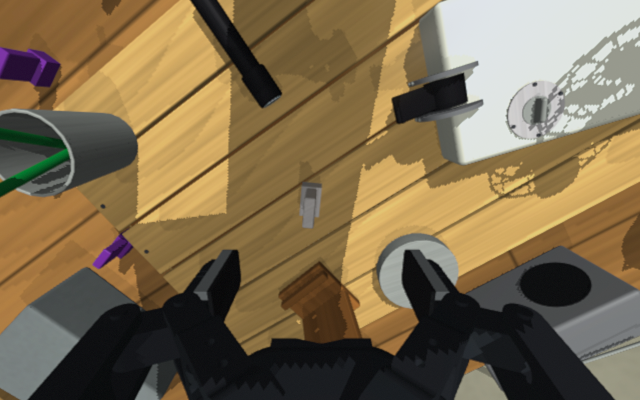

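The wrist view shows the silver key at (311,205), the dial at (440,95) and the screw plate at (535,108) with its bar seen end-on. I'll enlarge the key and the screw.

Run:
```python
import cv2,numpy as np
a=cv2.imread("pics/w1.png")
k=cv2.resize(a[170:240,280:345],(520,560),interpolation=cv2.INTER_CUBIC)
s=cv2.resize(a[75:145,505:570],(520,560),interpolation=cv2.INTER_CUBIC)
cv2.imwrite("pics/w1c.png",cv2.resize(np.hstack([k,s]),(800,431)))
```

```text
(no output)
```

View pics/w1c.png

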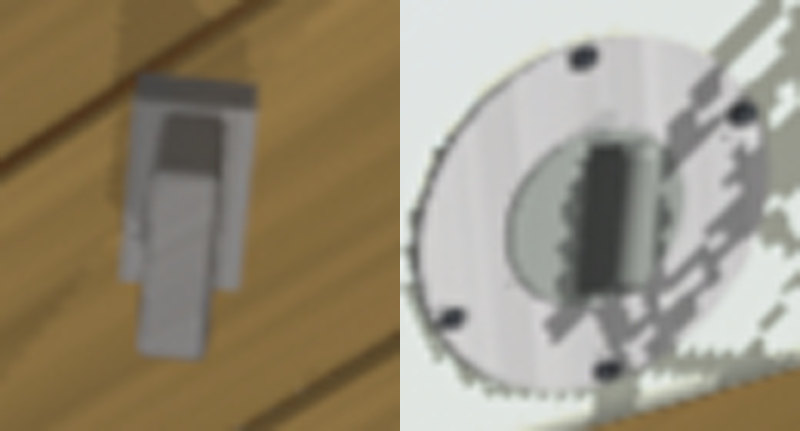

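Run:
```python
from h import *
c=cam("wrist"); k=6.154
A=lambda a,b:(280+a/k-.4,170+b/k-.4)
B=lambda a,b:(505+(a-400)/k-.4,75+b/k-.4)
def rect(n,f,pts,z):
    p=np.array([ray(c,f(*u),z)[:2] for u in pts]); d=(p[3]+p[2]-p[0]-p[1])/2
    e=(p[1]+p[2]-p[0]-p[3])/2
    print(n,p.mean(0).round(4),"yaw",np.arctan2(d[1],d[0]).round(3),"L",np.linalg.norm(d).round(4),"W",np.linalg.norm(e).round(4))
rect("wing",A,[(153,172),(217,172),(205,358),(138,355)],.128)
rect("sock",A,[(135,103),(257,107),(240,290),(120,280)],.09)
rect("bartop",B,[(627,150),(660,150),(650,294),(616,294)],.133)
p=[ray(c,B(*u),.122)[:2] for u in[(592,145),(576,292)]];print("foot edge",p, np.arctan2(*(p[1]-p[0])[::-1]))
p=[ray(c,B(*u),.122)[:2] for u in[(415,235),(770,190),(600,400),(625,35)]];print("plate",np.mean(p,0),np.ptp(p,0))
# tab: base corners
for n,u in [("base c",(464,163)),("base c2",(431,8))]: print(n,ray(c,u,.12)[:2])
print("tabtip",ray(c,(397,110),.139)[:2])
s=manip.observe();r=q2R(s['eef_rot']);print(np.arctan2(-r[1,0],-r[0,0]),s['eef_pos'])
```

```text
wing [ 0.5869 -0.2171] yaw -0.668 L 0.033 W 0.0109
sock [ 0.5875 -0.2173] yaw -0.682 L 0.0359 W 0.0228
bartop [0.6214 0.0157] yaw -0.422 L 0.0204 W 0.0049
foot edge [array([0.6114315, 0.0207145]), array([0.63064401, 0.01098936])] -0.468585848960102
plate [0.62234393 0.01822328] [0.04911593 0.04729041]
base c [ 0.63128852 -0.05967902]
base c2 [ 0.49281539 -0.02644937]
tabtip [ 0.54693025 -0.09489172]
-0.5875421429884566 [ 0.57332836 -0.1925675   0.25554886]
```

The key is at (0.587, -0.217) with yaw -0.675. The screw is at (0.6215, 0.0165) with bar yaw about -0.44. Next I go down to the key and grip the wing.

move_arm(moves=[[0.55,-0.98,-0.5,0,0,-0.088,60],[0,0,-1,0,0,0,60],[0,0,-1,0,0,0,60],[0,0,-1,0,0,0,60],[0,0,-0.9,0,0,0,60],[0,0,-0.8,0,0,0,60],[0,0,-0.7,0,0,0,60],[0,0,-0.48,0,0,0,60],[0,0,0,0,0,0,60]])

```text
t: 4.95
eef_pos: [0.5866, -0.2161, 0.0964]
eef_rot: [-0.001, 0.331, 0.944, 0.0]
ft_force: [-0.3, 0.0, -0.5]
width: 0.602
grasp_force: 0.0
```

move_arm(moves=[[0,0,0,0,0,0,0],[0,0,0,0,0,0,0],[0,0,0,0,0,0,0],[0,0,0,0,0,0,0],[0,0,0,0,0,0,0],[0,0,0,0,0,0,0]], force=60)

```text
t: 5.7
eef_pos: [0.5874, -0.2168, 0.0974]
eef_rot: [0.001, 0.331, 0.944, -0.0]
ft_force: [-0.5, 0.7, 6.3]
width: 0.13
grasp_force: 58.8
```

Run:
```python
from h import *
c=snap("wrist","w2.png"); s=manip.observe();r=q2R(s['eef_rot']);print(np.arctan2(-r[1,0],-r[0,0]),s['eef_pos'],s['width'],s['grasp_force'],s['ft_force'])
```

```text
-0.6748591873110118 [ 0.58735717 -0.21685788  0.09743446] 0.12811574271365753 58.787729144096375 [-1.13233162  0.61463248  6.49277598]
```

View pics/w2.png

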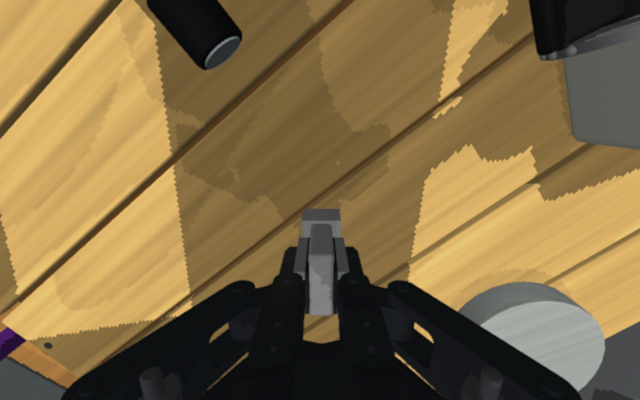

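The key is held by its wing, centred at about (320,260). Next I lift it and carry it to about 50 mm short of the screw for a close look.

move_arm(moves=[[0,0,0.5,0,0,0,0],[0,0,1,0,0,0,0],[0,0,1,0,0,0,0],[0,0,1,0,0,0,0],[0.2,1,0.5,0,0,0.04,0],[0.2,1,0,0,0,0.04,0],[0.2,1,0,0,0,0.04,0],[0.2,1,0,0,0,0.04,0],[0.2,1,0,0,0,0.04,0],[0.2,1,0,0,0,0.035,0]])

```text
t: 7.0
eef_pos: [0.6172, -0.0659, 0.1975]
eef_rot: [0.0, 0.218, 0.976, -0.0]
ft_force: [0.2, 0.3, -0.8]
width: 0.135
grasp_force: 58.3
```

move_arm(moves=[[0.16,0.7,0,0,0,0,0],[0,0.6,0,0,0,0,0],[0,0,0,0,0,0,0],[0,0,0,0,0,0,0]])

```text
t: 7.5
eef_pos: [0.621, -0.0347, 0.1968]
eef_rot: [-0.0, 0.218, 0.976, -0.0]
ft_force: [0.1, -0.6, -0.9]
width: 0.133
grasp_force: 58.4
```

Run:
```python
from h import *
c=snap("wrist","w3.png"); s=manip.observe();r=q2R(s['eef_rot']);print(np.arctan2(-r[1,0],-r[0,0]),s['eef_pos'],s['width'],s['grasp_force'],s['ft_force'],s['joint_pos'].round(2))
p=proj(c,[.6218,.017,.13]);print(p)
a=cv2.imread("pics/w3.png");a=cv2.resize(a,(800,500))
x,y=int(p[0]),int(p[1]);x=min(max(x,60),580);y=min(max(y,60),340);print(x,y)
b=cv2.resize(cv2.imread("pics/w3.png")[y-60:y+60,x-60:x+60],(600,600),interpolation=cv2.INTER_CUBIC);cv2.imwrite("pics/w3c.png",b)
```

```text
-0.4405606880919161 [ 0.62104204 -0.03485111  0.19680476] 0.131116224210958 58.41444969177246 [ 0.64035601 -0.31557408 -0.0786071 ] [-0.19  0.44  0.14  1.26 -0.    0.25]
[382.33291831 185.02110443]
382 185
```

View pics/w3c.png

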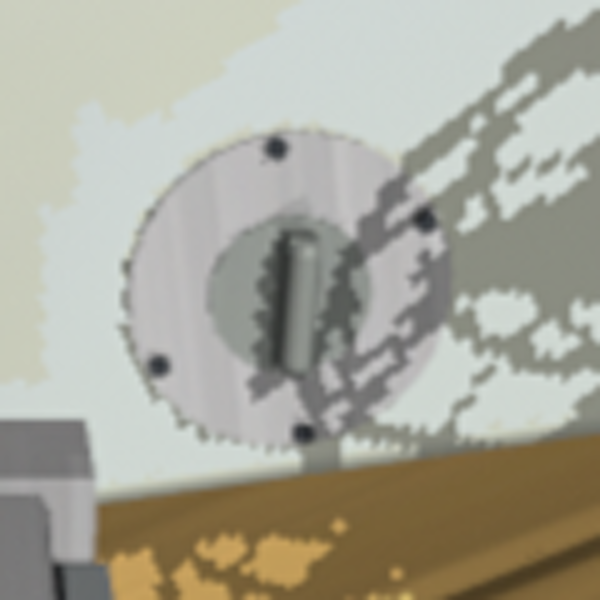

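The plate is centred near crop (288,290). The bar's top face runs from (305,236) to (297,370).

Run:
```python
from h import *
c=cam("wrist")
B=lambda a,b:(322+a/5-.4,125+b/5-.4)
p=np.array([ray(c,B(*u),.133)[:2] for u in[(294,236),(321,238),(311,372),(283,368)]]);d=(p[3]+p[2]-p[0]-p[1])/2
print(p.mean(0),np.arctan2(d[1],d[0]),np.linalg.norm(d))
p=[ray(c,B(*u),.122)[:2] for u in[(125,290),(452,290),(288,130),(288,448)]];print("plate",np.mean(p,0))
s=manip.observe()
# key check: expected socket top corner proj
k=np.array(s['eef_pos'])-[0,0,.0274]; y=-.4406
for a,b,z in[(-.018,.0115,.02),(-.018,-.0115,.02),(-.018,.0115,0),(-.018,-.0115,0)]:
  q=R.from_euler('z',y).as_matrix()@[a,b,z]+k; print((proj(c,q)-[322,125])*5)
```

```text
[0.62105654 0.01625899] -0.4490671979529267 0.020944944831333894
plate [0.6220458  0.01592639]
[ 96.42010939 465.71382468]
[-104.44741217  465.52257954]
[ 85.71191936 406.70231883]
[-93.87457228 406.53483294]
```

move_arm(moves=[[-0.03,1,0,0,0,0,0],[0,1,0,0,0,0,0],[0,0.07,-0.4,0,0,0,0],[0,0,-0.5,0,0,0,0],[0,0,-0.4,0,0,0,0],[0,0,0,0,0,0,0],[0,0,-0.1,0,0,0,0],[0,0,-0.1,0,0,0,0],[0,0,0,0,0,0,0]])

```text
t: 8.68
eef_pos: [0.6203, 0.0175, 0.1592]
eef_rot: [-0.0, 0.218, 0.976, -0.0]
ft_force: [-0.7, -0.5, -0.6]
width: 0.134
grasp_force: 58.5
```

move_arm(moves=[[0,-0.03,-0.1,0,0,0,0],[0,0,-0.1,0,0,0,0],[0,0,-0.06,0,0,0,0],[0,0,0,0,0,0,0]])

```text
t: 9.18
eef_pos: [0.6203, 0.0168, 0.1526]
eef_rot: [-0.0, 0.218, 0.976, -0.0]
ft_force: [-0.7, 0.6, -1.9]
width: 0.131
grasp_force: 58.5
```

move_arm(moves=[[0,0,-0.08,0,0,0,0],[0,0,-0.04,0,0,0,0],[0,0,-0.04,0,0,0,0],[0,0,0,0,0,0,0]])

```text
t: 9.68
eef_pos: [0.6205, 0.0168, 0.1503]
eef_rot: [0.001, 0.218, 0.976, 0.0]
ft_force: [-5.7, 1.0, 16.9]
width: 0.136
grasp_force: 61.2
```

Seated, since the contact force rose at the expected height. Next I turn the screw clockwise (negative z).

move_arm(moves=[[0,0,0.05,0,0,-0.1,0],[0,0,0,0,0,-0.13,0],[0,0,0,0,0,-0.13,0],[0,0,0,0,0,-0.13,0],[0,0,0,0,0,-0.13,0],[0,0,0,0,0,-0.13,0],[0,0,0,0,0,-0.13,0],[0,0,0,0,0,-0.1,0],[0,0,0,0,0,0,0]])

```text
t: 10.8
eef_pos: [0.6213, 0.0173, 0.1504]
eef_rot: [0.0, 0.652, 0.758, 0.001]
ft_force: [2.8, 3.7, 1.6]
width: 0.131
grasp_force: 58.8
```

```bash
cat > st.py <<'E'
from h import *
s=manip.observe();r=q2R(s['eef_rot']);print("yaw",np.arctan2(-r[1,0],-r[0,0]).round(3),s['eef_pos'].round(4),s['ft_force'].round(1),s['wrist_torque'].round(3),s['grasp_force'].round(0),s['joint_pos'].round(2))
E
python3 st.py
```

```text
Traceback (most recent call last):
  File "st.py", line 2, in <module>
    s=manip.observe();r=q2R(s['eef_rot']);print("yaw",np.arctan2(-r[1,0],-r[0,0]).round(3),s['eef_pos'].round(4),s['ft_force'].round(1),s['wrist_torque'].round(3),s['grasp_force'].round(0),s['joint_pos'].round(2))
                                                                                                                                                                   ^^^^^^^^^^^^^^^^^^^^^^
AttributeError: 'float' object has no attribute 'round'
```

```bash
sed -i "s/s\['grasp_force'\].round(0)/s['grasp_force'],s['width']/" st.py; python3 st.py
```

```text
yaw -1.421 [0.6213 0.0173 0.1504] [2.8 3.7 1.6] [ 0.81  -0.882  0.075] 58.832189440727234 0.13116436018493136 [-0.1   0.46  0.03  1.15  0.    1.32]
```

move_arm(moves=[[0,0,0,0,0,-0.08,0],[0,0,0,0,0,-0.08,0],[0,0,0,0,0,0,0]])

```text
t: 11.18
eef_pos: [0.6214, 0.0172, 0.1505]
eef_rot: [0.0, 0.711, 0.704, 0.001]
ft_force: [4.9, 3.3, 1.5]
width: 0.127
grasp_force: 58.7
```

```bash
python3 st.py
```

```text
yaw -1.581 [0.6214 0.0172 0.1505] [4.9 3.3 1.5] [ 0.659 -1.034  0.068] 58.705074191093445 0.126670445299574 [-0.1   0.46  0.04  1.14  0.    1.48]
```

move_arm(moves=[[0,0,0,0,0,-0.06,0],[0,0,0,0,0,0,0]])

```text
t: 11.42
eef_pos: [0.6218, 0.0173, 0.1505]
eef_rot: [0.001, 0.731, 0.682, 0.002]
ft_force: [7.1, 3.4, -1.0]
width: 0.128
grasp_force: 58.5
```

```bash
python3 st.py
```

```text
yaw -1.64 [0.6218 0.0173 0.1505] [ 7.1  3.4 -1. ] [ 0.842 -1.555  0.088] 58.484498262405396 0.12793906927044985 [-0.1   0.46  0.04  1.14  0.    1.54]
```

move_arm(moves=[[0,0,0,0,0,-0.06,0],[0,0,0,0,0,0,0]])

```text
t: 11.68
eef_pos: [0.6222, 0.0172, 0.1506]
eef_rot: [0.001, 0.751, 0.66, 0.002]
ft_force: [10.0, 3.0, -0.3]
width: 0.13
grasp_force: 58.6
```

```bash
python3 st.py
```

```text
yaw -1.7 [0.6222 0.0172 0.1506] [10.   3.  -0.3] [ 0.752 -2.091  0.079] 58.61617684364319 0.1302153720129377 [-0.1   0.46  0.04  1.14  0.    1.6 ]
```

move_arm(moves=[[0,0,0,0,0,-0.05,0],[0,0,0,0,0,0,0]])

```text
t: 11.92
eef_pos: [0.6224, 0.0173, 0.1507]
eef_rot: [0.001, 0.767, 0.641, 0.002]
ft_force: [10.4, 4.0, -1.0]
width: 0.128
grasp_force: 58.5
```

```bash
python3 st.py
```

```text
yaw -1.75 [0.6224 0.0173 0.1507] [10.4  4.  -1. ] [ 0.861 -2.36   0.22 ] 58.54646980762482 0.12845755572775994 [-0.1   0.46  0.04  1.14  0.    1.65]
```

move_arm(moves=[[0,0,0,0,0,-0.05,0],[0,0,0,0,0,0,0],[0,0,0,0,0,0,0]])

```text
t: 12.3
eef_pos: [0.6225, 0.0172, 0.1507]
eef_rot: [0.001, 0.783, 0.622, 0.002]
ft_force: [10.6, 4.0, -2.1]
width: 0.126
grasp_force: 58.8
```

```bash
python3 st.py
```

```text
yaw -1.799 [0.6225 0.0172 0.1507] [10.6  4.  -2.1] [ 0.839 -2.404  0.565] 58.78091275691986 0.12615653553309553 [-0.1   0.46  0.04  1.14  0.    1.7 ]
```

The torque rose from 0.07 to 0.57 N m over 0.1 rad, so the screw is at its stop. I'll unwind slightly within the play, seat the key and release it.

move_arm(moves=[[0.04,0,0,0,0,0.08,0],[0.04,0,-0.04,0,0,0.08,0],[0,0,-0.02,0,0,0,0],[0,0,0,0,0,0,0]])

```text
t: 12.8
eef_pos: [0.6228, 0.0169, 0.1503]
eef_rot: [0.001, 0.731, 0.682, 0.001]
ft_force: [-4.5, 1.7, 19.4]
width: 0.13
grasp_force: 61.8
```

```bash
python3 st.py
```

```text
yaw -1.64 [0.6228 0.0169 0.1503] [-4.5  1.7 19.4] [0.283 1.027 0.012] 61.80190443992615 0.12981296146042415 [-0.1   0.46  0.04  1.15  0.    1.54]
```

move_arm(moves=[[-0.02,0,0.05,0,0,0,0],[0,0,0,0,0,0,20],[0,0,0,0,0,0,35],[0,0,0,0,0,0,50],[0,0,0,0,0,0,50],[0,0,0.4,0,0,0,50],[0,0,1,0,0,0,50],[0,0,1,0,0,0,50],[0,0,1,0,0,0,50]], force=20)

```text
t: 13.92
eef_pos: [0.6218, 0.0168, 0.2364]
eef_rot: [0.0, 0.731, 0.682, 0.0]
ft_force: [1.2, -0.7, -0.7]
width: 0.497
grasp_force: 0.0
```

move_arm(moves=[[-0.6,-0.8,1,0,0,0,30],[-0.8,-1,0,0,0,0,0],[-0.8,-1,0,0,0,0,0],[-0.7,-1,0,0,0,0,0],[0,0,0,0,0,0,0]])

```text
t: 14.55
eef_pos: [0.5486, -0.0795, 0.2608]
eef_rot: [0.0, 0.732, 0.682, 0.0]
ft_force: [1.5, 0.4, 0.7]
width: 0.002
grasp_force: 0.0
```

```bash
python3 st.py
python3 - <<'E'
from h import *
c=snap("wrist","w4.png");print(proj(c,[.622,.017,.13]),proj(c,[.549,-.087,.136]))
E
```

```text
yaw -1.642 [ 0.5486 -0.0795  0.2608] [1.5 0.4 0.7] [-0.045 -0.019  0.016] 0.0 0.0016168418293746056 [-0.29  0.31  0.1   1.36 -0.    1.35]
[394.69284358  79.82421397] [321.75593614 197.06348633]
```

View pics/w4.png

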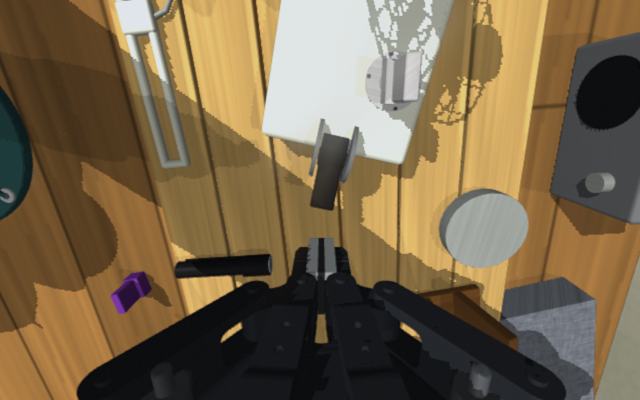

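The key stands upright on the screw at (400,78). The tab tip edge is at (311,208) to (334,210), and the base's -y corners are at (263,132) and (402,163).

Run:
```python
from h import *
c=cam("wrist")
a,b=[ray(c,u,.12)[:2] for u in[(263,132),(402,163)]];y=np.arctan2(*(b-a)[::-1]);print("base",a,b,np.linalg.norm(b-a),"yaw",y)
t1,t2=[ray(c,u,.142)[:2] for u in[(311,208),(334,210)]];print("tip",t1,t2,np.linalg.norm(t1-t2),np.arctan2(*(t2-t1)[::-1]))
for y in(-.277,y):
  d=np.array([np.sin(y),-np.cos(y)]); ax=(a+b)/2; tip=(t1+t2)/2
  print(y.__round__(3),"axis from base",ax,"axis from tip",tip-d*.0545, "press48:",ax+d*.048,tip-d*.0065)
p=[ray(c,u,.128+.052)[:2] for u in[(391,53),(420,53),(419,101),(391,99)]];print("wing?",p)
```

```text
base [ 0.49623461 -0.02017485] [ 0.63326802 -0.06065256] 0.14288667065285085 yaw -0.28721813233484383
tip [ 0.53832721 -0.09480606] [ 0.56087532 -0.09849327] 0.022847596240310186 -0.16209165219214752
-0.277 axis from base [ 0.56475131 -0.0404137 ] axis from tip [ 0.56450544 -0.04422719] press48: [ 0.55162469 -0.08658395] [ 0.55137882 -0.09039744]
-0.287 axis from base [ 0.56475131 -0.0404137 ] axis from tip [ 0.56504032 -0.04438222] press48: [ 0.55115361 -0.08644741] [ 0.55144262 -0.09041593]
wing? [array([0.60718652, 0.03248257]), array([0.62785645, 0.03104216]), array([ 0.62837195, -0.00151588]), array([0.60741022, 0.00136532])]
```

move_arm(moves=[[0.1,-0.4,-0.2,0,0,-0.1,0],[0,0,-1,0,0,-0.11,0],[0,0,-1,0,0,0,0],[0,0,-1,0,0,0,0],[0,0,-0.7,0,0,0,0],[0,0,-0.3,0,0,0,0],[0,0,0,0,0,0,0]])

```text
t: 15.48
eef_pos: [0.5521, -0.0878, 0.1549]
eef_rot: [-0.0, 0.798, 0.602, -0.0]
ft_force: [-0.4, -0.0, 0.1]
width: -0.0
grasp_force: 0.0
```

move_arm(moves=[[0,0,-0.2,0,0,0,0],[0,0,-0.2,0,0,0,0],[0,0,-0.2,0,0,0,0],[0,0,-0.2,0,0,0,0],[0,0,0,0,0,0,0]])

```text
t: 16.1
eef_pos: [0.5521, -0.0884, 0.1348]
eef_rot: [0.0, 0.799, 0.602, 0.0]
ft_force: [-0.9, 0.2, 5.6]
width: 0.0
grasp_force: 2.7
```

```bash
python3 st.py
```

```text
yaw -1.85 [ 0.5521 -0.0884  0.1348] [-0.9  0.2  5.6] [-0.014  0.016  0.057] 2.744058407843113 0.00024252052282827113 [-0.3   0.37 -0.16  1.04 -0.    1.55]
```

Contact at 5.6 N. I keep pressing down and watch the force.

move_arm(moves=[[0,0,-0.2,0,0,0,0],[0,0,-0.2,0,0,0,0],[0,0,-0.2,0,0,0,0],[0,0,-0.2,0,0,0,0],[0,0,0,0,0,0,0]])

```text
t: 16.73
eef_pos: [0.552, -0.0886, 0.1147]
eef_rot: [0.0, 0.799, 0.602, -0.0]
ft_force: [-0.6, -3.4, 5.5]
width: 0.005
grasp_force: 3.2
```

move_arm(moves=[[0,0,-0.15,0,0,0,0],[0,0,-0.15,0,0,0,0],[0,0,-0.1,0,0,0,0],[0,0,0,0,0,0,0]])

```text
t: 17.23
eef_pos: [0.5521, -0.0883, 0.1051]
eef_rot: [0.0, 0.799, 0.602, 0.0]
ft_force: [-0.8, -0.5, 10.1]
width: 0.0
grasp_force: 4.9
```

move_arm(moves=[[0,0,-0.05,0,0,0,0],[0,0,-0.05,0,0,0,0],[0,0,0,0,0,0,0]])

```text
t: 17.6
eef_pos: [0.5522, -0.0879, 0.1025]
eef_rot: [-0.0, 0.798, 0.602, 0.001]
ft_force: [-0.1, 2.3, 7.2]
width: 0.0
grasp_force: 3.2
```

```bash
python3 st.py
```

```text
yaw -1.85 [ 0.5522 -0.0879  0.1025] [-0.1  2.3  7.2] [ 0.361 -0.098  0.037] 3.1916428171098232 0.00011646700619342112 [-0.3   0.39 -0.22  0.96  0.    1.55]
```

move_arm(moves=[[0,0,-0.04,0,0,0,0],[0,0,0,0,0,0,0]])

```text
t: 17.85
eef_pos: [0.5522, -0.0878, 0.1015]
eef_rot: [-0.0, 0.798, 0.602, 0.001]
ft_force: [0.6, 1.5, 6.6]
width: -0.001
grasp_force: 2.7
```

move_arm(moves=[[0,0,-0.04,0,0,0,0],[0,0,0,0,0,0,0]])

```text
t: 18.1
eef_pos: [0.5522, -0.0879, 0.1004]
eef_rot: [-0.0, 0.798, 0.602, 0.001]
ft_force: [1.4, 2.1, 6.0]
width: 0.001
grasp_force: 2.5
```

move_arm(moves=[[0,0,-0.04,0,0,0,0],[0,0,0,0,0,0,0]])

```text
t: 18.35
eef_pos: [0.5522, -0.0879, 0.0995]
eef_rot: [-0.0, 0.798, 0.602, 0.001]
ft_force: [0.2, 1.1, 6.9]
width: 0.003
grasp_force: 2.6
```

move_arm(moves=[[0,0,-0.04,0,0,0,0],[0,0,0,0,0,0,0]])

```text
t: 18.6
eef_pos: [0.5522, -0.0879, 0.0985]
eef_rot: [-0.0, 0.798, 0.602, 0.001]
ft_force: [0.0, 1.9, 6.7]
width: 0.003
grasp_force: 3.0
```

move_arm(moves=[[0,0,-0.04,0,0,0,0],[0,0,0,0,0,0,0]])

```text
t: 18.85
eef_pos: [0.5522, -0.0879, 0.0976]
eef_rot: [0.0, 0.798, 0.602, 0.001]
ft_force: [-0.2, 1.2, 8.5]
width: -0.003
grasp_force: 3.5
```

move_arm(moves=[[0,0,-0.04,0,0,0,0],[0,0,0,0,0,0,0]])

```text
t: 19.1
eef_pos: [0.5523, -0.0879, 0.0967]
eef_rot: [0.0, 0.798, 0.602, 0.001]
ft_force: [-0.6, 1.0, 9.9]
width: 0.006
grasp_force: 4.0
```

move_arm(moves=[[0,0,-0.04,0,0,0,0],[0,0,0,0,0,0,0]])

```text
t: 19.35
eef_pos: [0.5523, -0.088, 0.0958]
eef_rot: [0.0, 0.798, 0.602, 0.001]
ft_force: [-0.2, 1.2, 11.3]
width: -0.001
grasp_force: 4.5
```

move_arm(moves=[[0,0,-0.04,0,0,0,0],[0,0,0,0,0,0,0]])

```text
t: 19.6
eef_pos: [0.5524, -0.088, 0.0949]
eef_rot: [0.0, 0.798, 0.602, 0.001]
ft_force: [-1.4, 0.6, 11.2]
width: -0.001
grasp_force: 4.8
```

move_arm(moves=[[0,0,-0.04,0,0,0,0],[0,0,0,0,0,0,0]])

```text
t: 19.85
eef_pos: [0.5524, -0.088, 0.0939]
eef_rot: [0.0, 0.798, 0.602, 0.001]
ft_force: [-0.6, 1.7, 12.4]
width: -0.0
grasp_force: 5.0
```

move_arm(moves=[[0,0,-0.04,0,0,0,0],[0,0,0,0,0,0,0]])

```text
t: 20.1
eef_pos: [0.5526, -0.088, 0.0935]
eef_rot: [0.001, 0.798, 0.602, 0.001]
ft_force: [-2.2, 1.4, 19.5]
width: -0.001
grasp_force: 8.4
```

move_arm(moves=[[0,0,-0.04,0,0,0,0],[0,0,0,0,0,0,0]])

```text
t: 20.35
eef_pos: [0.5528, -0.088, 0.0932]
eef_rot: [0.001, 0.798, 0.602, 0.001]
ft_force: [-5.8, 2.9, 30.4]
width: 0.001
grasp_force: 12.8
```

move_arm(moves=[[0,0,-0.04,0,0,0,0],[0,0,0,0,0,0,0]])

```text
t: 20.6
eef_pos: [0.553, -0.088, 0.093]
eef_rot: [0.001, 0.798, 0.602, 0.002]
ft_force: [-9.0, 2.8, 40.8]
width: -0.001
grasp_force: 17.4
```

The hard stop is at TCP z ≈ 0.0938. I back off about 1 mm, so the dial is held between the third click and the stop, and check.

move_arm(moves=[[0,0,0.15,0,0,0,0],[0,0,0,0,0,0,0],[0,0,0,0,0,0,0]])

```text
t: 20.98
eef_pos: [0.5523, -0.0883, 0.0947]
eef_rot: [0.001, 0.799, 0.602, 0.0]
ft_force: [0.1, -0.4, 10.9]
width: 0.002
grasp_force: 5.0
```

```bash
python3 st.py
python3 - <<'E'
from h import *
c=snap("wrist","w5.png"); snap("side","s5.png")
a=cv2.resize(cv2.imread("pics/w5.png"),(480,300)); b=cv2.resize(cv2.imread("pics/s5.png")[110:230,290:410],(300,300),interpolation=cv2.INTER_CUBIC)
cv2.imwrite("pics/e5.png",np.hstack([a,b]))
E
```

```text
yaw -1.85 [ 0.5523 -0.0883  0.0947] [ 0.1 -0.4 10.9] [-0.167  0.052  0.089] 4.961906410753727 0.001568245954693028 [-0.3   0.4  -0.23  0.94  0.    1.55]
```

View pics/e5.png

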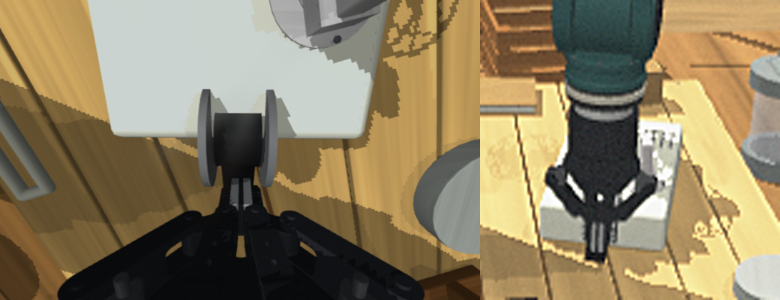

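The fingers hold the tab down between the cheeks at (240,190), and the key is still on the plate at (320,15). I hand in the job.

```bash
python3 -c "
from cell import manip
print(manip.hand_in())"
```

```text
the job is handed in; nothing more can be done
None
```

I turned the screw to its stop with the aluminium key, left the key standing on it, and handed in at about 21 s with the fingers holding the dial tab about 1 mm above its hard stop, past the third click; no verdict came back.

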